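# Close a pump's filler neck with a click-stop cap

## Robot

A 6-joint arm with a two-finger parallel gripper is mounted at the origin on the work surface. World frame = base frame: x ahead of the robot, y to its left, z up, the work surface at z = 0. Lengths are in m, angles in rad, forces in N, time in s.
With the tool pointing down it reaches from about 0.25 to 0.775 m from the base axis. Payload 4 kg.
Tool frame: the origin (TCP) lies midway between the tips of the shut fingers; the grasp point (between the pads) lies 19 mm behind it; z points along the fingers, y is the line along which they close (so a half turn about z gives the same grasp; the last joint's range is limited). The gripper opens to 94 mm and grips with 3 to 60 N. Pads are 16 mm wide; open, the fingers measure 119 mm over their backs; the gripper's body (75 mm by 177 mm) begins 78 mm behind the grasp point.
Start: joints at [-1.374, 0.087, 1.371, -0, 1.684, -0.103], TCP at [0.162, -0.525, 0.206] pointing down, gripper open.
Joint ranges: [-3.1, 3.1], [-0.76, 2.03], [0.27, 2.55], [-1.08, 4.22], [0.17, 2.65], [-2.57, 2.57]. Speed limits (rad/s): [2.79, 2.79, 3.14, 3.14, 3.14, 3.14].

## Interface

Orientations are given as a unit quaternion [x, y, z, w].
In Python, from cell import * gives the robot as it stands.
- The arm moves only by the tool servo_tool, never from a script. Its arguments are lists of equal length, an entry for each row: "dr": the turn, a rotation vector about the tool's x, y, z in degrees, a list of three; "linear": the shift along the tool's x, y, z in mm, a list of three; "jaw": the gripper's target within -1 to 1 (fully open at 1, half-way at 0, shut at -1). A call has 1 to 8 rows; each row is the pose to reach, as a shift and turn from the pose commanded when the call began, along the tool's axes at that moment; what a row does not reach only later rows make up. A row lasts 1/10 s, in which the tool goes at most 50 mm and 8.59 degrees, less where a joint would pass 70% of its speed; a pose out of reach is approached as far as the arm can. A call with a gripper value outside its range is refused whole. The fingers move at their own pace and stop on an object; "grip_force" is the grip in N (left out, the last holds). Time passes only in rows, so rows that repeat a pose let the fingers close. It gives the time, the measured TCP pose, the force, the opening and the grip force at its end, in the units of the state.
- read_state(): the state, without advancing time (a new reading comes with each control period).
- get_image(name): name is "scene" or "top"; returns (picture, depth): 420x560x3 uint8, blue, green, red; 420x560 float32, m along the optical axis (not along the pixel's ray), 0 where there is no reading.
- camera_params(name): a dict with "mtx" (3x3 intrinsics, pixels), "R" (3x3) and "t" (3): a world point X has camera coordinates R X + t. Camera axes: x right, y down, z forward; pixel columns grow to the right and rows downward; lengths in m; the calibration is good to about 2 mm. A picture is of the moment at which its call begins. camera_params takes no time and is no camera call.
- finish_job(): hands the job in; it is judged then, once.
The state is a dict: "t": time; "q": joint angles; "joint_velocities": joint speeds; "effort": joint torques, N m; "tcp_pos": TCP position; "tool_rot": TCP orientation; "ft_force": force on the tool from outside, world axes, zero at the start; "moment": the same for the moment, N m; "opening": finger opening in m; "finger_force": force on a finger pad.
Only numpy, scipy, OpenCV 4.12 (cv2) and the standard library are available. Lean on these libraries where they do the work, as an engineer would, in place of code of your own. Each camera call takes 0.05 s, during which the arm holds its last target. There are 200 camera calls.

## Task

Take the filler cap with the orange bar from the grey parking block, set it fully down in the filler neck on the blue pump with its lugs through the notches, and turn it clockwise (seen from above) until its ratchet clicks once. Stop at that first click, press down only lightly, let go, and leave the other things on the bench alone.

Things in the scene. Friction and masses are not known exactly. Their poses are not given: they have to be found in the camera images.
- cap_bar (a point): Centre of the cap's orange grip bar, 50 mm long (x axis), 16 mm thick (y), 34 mm high (z, 17 mm each way). Under it a black disc 54 mm across, 6 mm thick, then a rubber flange 40 mm across, 4 mm thick. Bar and disc are the handle; grip the bar across its thickness from above. The cap weighs about 0.2 kg and starts upright in a pocket of the block.
- cap_seat (a point): Centre of the flange's underside, the face that lies on the neck, 27 mm below cap_bar. Under it a post 24 mm across and 20 mm long with a tapered end, and two brass lugs along this point's +x and -x, 8 mm wide, 6 mm high, tips 19 mm from the axis, tops 7 mm below this point. Until it clicks the lugs lie along the bar.
- cap_handle (a joint): Turn of the handle on the cap's lower part through a ratchet of 20 teeth (rad, clockwise from above). 0 at first. Held stiffly until about 0.4 Nm (0.3 to 0.5), then it slips: the torque falls to zero half a tooth on (0.157) and it snaps into the next notch at 0.314, the first click, where it is held again. A second click, past 0.47, is one too many. After the snap the lower part may have sprung back a little.
- neck_mouth (a point): Centre of the filler neck at the top of its steel lip, z up, 145 mm above the bench. Lip 5 mm thick, 60 mm across, hole 28 mm, two notches 12 mm wide on this point's +x and -x (yellow marks). With the lugs through the notches (either way round) the flange rests on the lip and cap_seat is at this point. The motor lies to -y, all of it lower than the lip.
- pump: The blue pump with grey motor on a base plate 150 x 400 mm, fixed to the bench; its origin is on the bench under the neck, axes as neck_mouth.
- cap: The whole cap, origin at cap_seat. In the neck it turns freely clockwise, lugs under the lip, until they meet a stop inside that cannot be seen, 0.7 to 1.45 rad from the notches, different each time. Only then does turning load the click mechanism.
- parking_block: Grey block 85 x 200 x 40 mm with two pockets 44 x 28 mm (long along its x), 30 mm deep, 55 mm either side of its middle along its y; origin under its middle. Fixed. The cap is in one pocket, a blue plug in the other; their flanges rest on its top.
- plug: blue round blanking plug, 54 mm flange with a 30 mm round knob, standing in the other pocket of the parking block; its origin is the centre of the flange's underside; to be left alone
- red_plug: red industrial plug with a black grip, about 130 mm long, lying on the bench; origin under its middle; to be left alone
- meter: yellow multimeter 90 x 170 x 35 mm lying flat; origin under its middle; to be left alone
- screwdriver: red-handled screwdriver lying on the bench; origin under its middle; to be left alone
- mug: blue mug, 80 mm across and 90 mm high; origin under its middle; to be left alone
- gauge: round pressure gauge, 70 mm across and 30 mm high, lying face up with a brass stem; origin under the dial's centre; to be left alone

How it is judged:
By the outcome, as a careful person would: the job done as asked, in the order asked, and still so for the second after the job is handed in, with the robot touching nothing.
It also fails if it takes over 72 s, if anything falls off the work surface, if the arm or the gripper's body presses on something with over 40 N, if the wrist force passes 120 N, or if a joint passes its speed limit or range.

## Working session

There is one attempt and no reset: what is moved stays moved. The work goes in short steps, Python scripts to look and compute and a tool call to move; the robot and the scene stay as the last step left them, time stands still between calls to the robot, and variables do not carry over. Pictures are saved under pics/ and viewed, at most 10 in all, crops included, and the job is handed in when it is done.

Besides the shell and the picture viewer there is one more tool, called after "Request:" as name(argument=value, ...) on one line, values as JSON. servo_tool: Moves the arm, as the interface text tells. Its arguments: {"type":"object","properties":{"dr":{"type":"array"},"linear":{"type":"array"},"jaw":{"type":"array"},"grip_force":{"type":"number"}},"required":["dr","linear","jaw"]}

```bash
mkdir -p pics; ls
python3 - <<'E'
from cell import *
import cv2,numpy as np
for n in("scene","top"):
    im,d=get_image(n);cv2.imwrite(f"pics/{n}0.png",im);np.save(f"pics/{n}0.npy",d)
    p=camera_params(n);print(n,np.round(p["mtx"],1).tolist(),np.round(p["R"],3).tolist(),np.round(p["t"],3),(d>0).mean())
s=read_state();print(s)
E
```

```text
pics
scene [[450.1, 0.0, 278.8], [0.0, 450.1, 206.6], [0.0, 0.0, 1.0]] [[-0.833, 0.552, -0.018], [0.434, 0.633, -0.641], [-0.343, -0.542, -0.767]] [ 0.358 -0.293  1.402] 0.9960884353741497
top [[545.3, 0.0, 282.2], [0.0, 545.3, 207.0], [0.0, 0.0, 1.0]] [[0.001, -1.0, 0.012], [-0.988, -0.003, -0.155], [0.155, -0.012, -0.988]] [0.193 0.598 1.431] 0.9964668367346938
{'t': 0.1, 'q': array([-1.37412470e+00,  8.78919200e-02,  1.37208282e+00, -2.69047344e-05,
        1.68360212e+00, -1.03113123e-01]), 'joint_velocities': array([ 0.00070229, -0.00225487, -0.00103215, -0.000228  , -0.00116461,
        0.00041627]), 'effort': array([ 2.18428489e-03, -3.41251981e+01, -3.03301406e+01,  7.20711937e-02,
        3.04222573e-02, -9.98614610e-05]), 'tcp_pos': array([ 0.16230636, -0.5249928 ,  0.20442561]), 'tool_rot': array([ 9.88786893e-01,  1.49330159e-01, -5.97465492e-05, -9.90390387e-04]), 'ft_force': array([-0.54842169,  0.94487268, -0.59826779]), 'moment': array([-0.00523463,  0.01886366,  0.0219657 ]), 'finger_force': 0.0, 'opening': 0.0937381907954014}
```

View pics/top0.png

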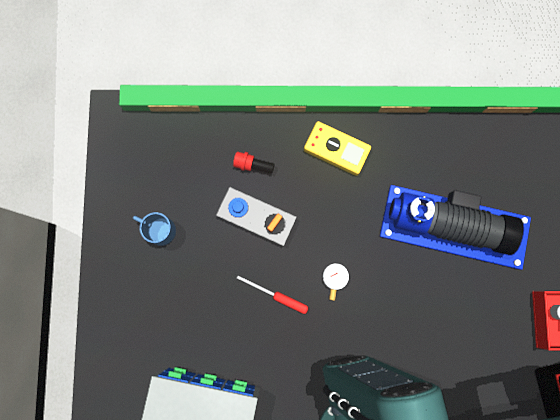

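View pics/scene0.png

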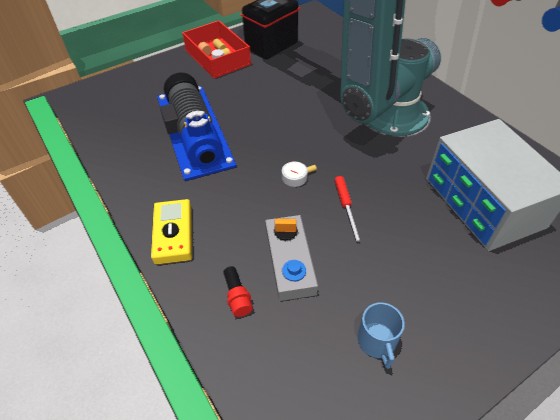

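The top view shows the cap's orange bar at about (275,222) and the neck at (421,209). The scene view shows them at (286,226) and (197,120). Next I measure both.

```bash
cat > h.py <<'E'
import cv2,numpy as np
from cell import *
def ray(n,uv,z):
    p=camera_params(n);uv=np.atleast_2d(uv).astype(float)
    R,t=np.array(p["R"]),np.array(p["t"]);c=-R.T@t
    d=np.c_[uv,np.ones(len(uv))]@np.linalg.inv(p["mtx"]).T@R
    return c+d*((z-c[2])/d[:,2])[:,None]
def cloud(n,m,d):
    p=camera_params(n);R,t=np.array(p["R"]),np.array(p["t"])
    v,u=np.nonzero(m&(d>0));X=(np.c_[u,v,np.ones(len(u))]@np.linalg.inv(p["mtx"]).T)*d[v,u][:,None]
    return (X-t)@R,np.c_[u,v]
def orange(im):
    h=cv2.cvtColor(im,cv2.COLOR_BGR2HSV);return cv2.inRange(h,(8,150,120),(22,255,255))>0
def yellow(im):
    h=cv2.cvtColor(im,cv2.COLOR_BGR2HSV);return cv2.inRange(h,(20,90,90),(38,255,255))>0
def axis(P):
    r=cv2.minAreaRect((P[:,:2]*1000).astype(np.float32));return r
E
python3 - <<'E'
from h import *
for n,bx in(("top",(255,205,300,245)),("scene",(265,210,310,245))):
    im=cv2.imread(f"pics/{n}0.png");d=np.load(f"pics/{n}0.npy")
    m=orange(im);k=np.zeros_like(m);k[bx[1]:bx[3],bx[0]:bx[2]]=1;m&=k
    P,uv=cloud(n,m,d);print(n,"orange",len(P),np.percentile(P[:,2],[5,50,95]).round(4))
    T=P[P[:,2]>.079];print(len(T),"top mean",T.mean(0).round(4),axis(T)); 
    tu=uv[P[:,2]>.079];Q=ray(n,tu,.084);print("ray",Q.mean(0).round(4),axis(Q))
    c=(421,209) if n=="top" else (197,120)
    k[:]=0;k[c[1]-25:c[1]+25,c[0]-25:c[0]+25]=1
    P,uv=cloud(n,k,d);s=(P[:,2]>.138)&(P[:,2]<.152);T=P[s];print("lip",len(T),T.mean(0).round(4),cv2.minEnclosingCircle((T[:,:2]*1000).astype(np.float32)))
    Q=ray(n,uv[s],.145);print("ray",cv2.minEnclosingCircle((Q[:,:2]*1000).astype(np.float32)))
    m=yellow(im)&k;P,uv=cloud(n,m,d);Q=ray(n,uv,.145);print("yel",np.c_[uv,Q[:,:2].round(4)*1000,P[:,2].round(3)*1000].astype(int).tolist())
    x,y=c;cv2.imwrite(f"pics/{n}1.png",cv2.resize(im[y-30:y+30,x-40:x+40],None,fx=8,fy=8,interpolation=cv2.INTER_NEAREST))
a=cv2.imread("pics/top1.png");b=cv2.imread("pics/scene1.png");cv2.imwrite("pics/neck1.png",cv2.resize(np.hstack([a,b]),(800,300)))
E
```

```text
top orange 68 [0.0476 0.0816 0.0864]
45 top mean [0.5522 0.2137 0.0834] ((550.64697265625, 215.4373016357422), (14.942573547363281, 48.120033264160156), 53.9845085144043)
ray [0.5521 0.2137 0.084 ] ((550.5247802734375, 215.30670166015625), (14.895641326904297, 48.437068939208984), 54.41901397705078)
lip 284 [ 0.5786 -0.1589  0.1434] ((578.7548217773438, -159.26126098632812), 31.763376235961914)
ray ((577.92138671875, -158.1170654296875), 31.56464195251465)
yel [[418, 221, 547, -146, 133], [419, 221, 547, -149, 135], [420, 221, 547, -151, 137]]
scene orange 268 [0.0528 0.0752 0.0835]
114 top mean [0.5553 0.2189 0.0818] ((556.2681274414062, 219.21710205078125), (16.58467674255371, 46.15567398071289), 53.00341796875)
ray [0.5563 0.2204 0.084 ] ((557.6884765625, 221.27444458007812), (19.576704025268555, 46.325496673583984), 51.822147369384766)
lip 204 [ 0.5834 -0.1555  0.1422] ((582.0599975585938, -159.80018615722656), 34.338863372802734)
ray ((584.3531494140625, -152.15501403808594), 33.78252029418945)
yel [[208, 116, 553, -143, 76], [209, 116, 551, -142, 79], [208, 117, 555, -140, 137], [209, 117, 553, -138, 75], [210, 120, 557, -126, 63], [184, 122, 616, -157, 137], [184, 123, 618, -154, 137], [185, 123, 616, -152, 137], [184, 124, 620, -150, 91], [185, 124, 617, -149, 133], [185, 125, 619, -145, 129], [186, 126, 619, -140, 125]]
```

View pics/neck1.png

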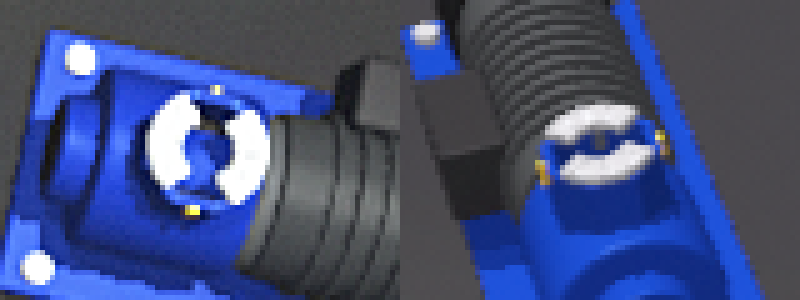

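The neck crop shows two white lip halves. The yellow notch marks sit at about top px (424.4,196.6) and (419.4,221), so the notch axis is near -11.5° world yaw. Next I refine the centres to subpixel while setting out.

```bash
cat >> h.py <<'E'
def white(im,c,r=16):
    h=cv2.cvtColor(im,cv2.COLOR_BGR2HSV);m=(h[...,2]>170)&(h[...,1]<60);k=np.zeros(m.shape,np.uint8);cv2.circle(k,c,r,1,-1);return m&(k>0)
def pca(P):
    c=P.mean(0);w,V=np.linalg.eigh(np.cov((P-c).T));return c,np.degrees(np.arctan2(V[1],V[0])),np.sqrt(w)
def tri(uvs):
    A=[];b=[]
    for n,uv in uvs:
        p=camera_params(n);M=p["mtx"]@np.c_[p["R"],p["t"]]
        for i in(0,1): r=uv[i]*M[2]-M[i];A.append(r[:3]);b.append(-r[3])
    X,res,_,_=np.linalg.lstsq(np.array(A),np.array(b),rcond=None);return X
E
python3 - <<'E'
from h import *
L=[];B=[]
for n,c,bx in(("top",(421,209),(255,205,300,245)),("scene",(197,120),(265,210,310,245))):
    im=cv2.imread(f"pics/{n}0.png");m=white(im,c);v,u=np.nonzero(m);e=cv2.fitEllipse(cv2.convexHull(np.c_[u,v].astype(np.float32)))
    uv=np.c_[u,v].mean(0);L.append((n,e[0]));Q=ray(n,np.c_[u,v],.145)[:,:2]
    print(n,len(u),uv,e,"centroid",ray(n,uv,.145).round(4),"ell",ray(n,e[0],.145).round(4),pca(Q))
    o=orange(im);k=np.zeros_like(o);k[bx[1]:bx[3],bx[0]:bx[2]]=1;v,u=np.nonzero(o&k)
    val=im[v,u].max(1);print(np.percentile(val,[5,50,95]));
    s=val>200;Q=ray(n,np.c_[u,v],.067)[:,:2];print("bar all@67",len(u),pca(Q)); 
    if s.sum()>5:Q=ray(n,np.c_[u,v][s],.084)[:,:2];print("bright@84",s.sum(),pca(Q),cv2.minAreaRect((Q*1000).astype(np.float32)))
    B.append((n,np.c_[u,v].mean(0)))
print("tri lip",tri(L),"tri bar",tri(B))
E
```

```text
top 250 [422.356 208.228] ((422.200927734375, 208.37939453125), (22.877519607543945, 24.552759170532227), 119.84281158447266) centroid [[ 0.5797 -0.1589  0.145 ]] ell [[ 0.5793 -0.1585  0.145 ]] (array([ 0.57970374, -0.15887573]), array([167.36914158,  77.36914158]), array([0.01287935, 0.01974274]))
[159.35 255.   255.  ]
bar all@67 68 (array([0.55416672, 0.2155465 ]), array([-123.11142278,  146.88857722]), array([0.00586623, 0.01562158]))
bright@84 60 (array([0.55337511, 0.21480465]), array([-123.0293653,  146.9706347]), array([0.00561721, 0.01462618])) ((551.4584350585938, 215.7581787109375), (15.804710388183594, 47.48004913330078), 53.584877014160156)
scene 146 [196.32876712 118.06849315] ((196.13490295410156, 117.94906616210938), (14.336341857910156, 23.40703582763672), 81.79081726074219) centroid [[ 0.5829 -0.1537  0.145 ]] ell [[ 0.5831 -0.1544  0.145 ]] (array([ 0.58282383, -0.1539097 ]), array([166.00176151,  76.00176151]), array([0.01243117, 0.0198672 ]))
[159. 173. 255.]
bar all@67 271 (array([0.55527213, 0.2179026 ]), array([-125.97311676,  144.02688324]), array([0.01093825, 0.01394473]))
bright@84 104 (array([0.55610825, 0.21943535]), array([-123.92800996,  146.07199004]), array([0.0040965 , 0.01377709])) ((556.2584228515625, 219.24929809570312), (11.596506118774414, 45.78614807128906), 55.67524337768555)
tri lip [ 0.58045676 -0.16009496  0.13990967] tri bar [0.554323   0.21574623 0.06398562]
```

Request:
servo_tool(dr=[[0, 0, -8], [0, 0, -16], [0, 0, -24], [0, 0, -32], [0, 0, -40], [0, 0, -48], [0, 0, -56], [0, 0, -64]], linear=[[0, 0, 0], [0, 0, 0], [0, 0, 0], [0, 0, 0], [0, 0, 0], [0, 0, 0], [0, 0, 0], [0, 0, 0]], jaw=[0, 0, 0, 0, 0, 0, 0, 0])

```text
t: 0.9
tcp_pos: [0.1624, -0.5252, 0.2048]
tool_rot: [0.758, 0.653, 0.0, -0.001]
ft_force: [-0.4, -0.3, -0.4]
opening: 0.0471
finger_force: 0.0
```

Request:
servo_tool(dr=[[0, 0, 0], [0, 0, 0], [0, 0, 0], [0, 0, 0], [0, 0, 0], [0, 0, 0], [0, 0, 0], [0, 0, 0]], linear=[[45, 16, 0], [90, 32, 0], [135, 48, 0], [180, 64, 0], [225, 80, 0], [270, 96, 0], [315, 112, 0], [360, 128, 0]], jaw=[0, 0, 0, 0, 0, 0, 0, 0])

```text
t: 1.7
tcp_pos: [0.3444, -0.1875, 0.2052]
tool_rot: [0.76, 0.65, 0.0, 0.0]
ft_force: [0.5, -0.8, -0.3]
opening: 0.0469
finger_force: 0.0
```

Request:
servo_tool(dr=[[0, 0, -8], [0, 0, -16], [0, 0, -24], [0, 0, -32], [0, 0, -40], [0, 0, -48], [0, 0, -56], [0, 0, -64]], linear=[[45, 16, 0], [90, 32, 0], [135, 48, 0], [180, 64, 0], [225, 80, 0], [270, 96, 0], [315, 112, 0], [360, 128, 0]], jaw=[0, 0, 0, 0, 0, 0, 0, 0])

```text
t: 2.5
tcp_pos: [0.5261, 0.1487, 0.2049]
tool_rot: [0.296, 0.955, -0.0, -0.0]
ft_force: [0.6, 0.2, 0.0]
opening: 0.0473
finger_force: 0.0
```

```bash
cat >> h.py <<'E'
from scipy.spatial.transform import Rotation as Ro
def rel(pos,yaw=None):
    s=read_state();R=Ro.from_quat(s["tool_rot"]);x=R.as_matrix()
    y0=np.degrees(np.arctan2(x[1,0],x[0,0]))
    print("t",round(s["t"],2),"tcp",s["tcp_pos"].round(4),"yaw",y0.round(2),"tilt",x[:,2].round(4),"q",s["q"].round(2),"f",s["ft_force"].round(1),"open",s["opening"].round(4))
    if yaw is not None:
        G=Ro.from_euler("z",yaw,degrees=True)*Ro.from_euler("x",180,degrees=True)
        print("linear mm",(x.T@(np.array(pos)-s["tcp_pos"])*1000).round(1),"dr",(R.inv()*G).as_rotvec(degrees=True).round(1))
E
python3 -c "
from h import *
rel([.5545,.2165,.12],145.5)"
```

```text
Traceback (most recent call last):
  File "h.py", line 32, in rel
    print("t",round(s["t"],2),"tcp",s["tcp_pos"].round(4),"yaw",y0.round(2),"tilt",x[:,2].round(4),"q",s["q"].round(2),"f",s["ft_force"].round(1),"open",s["opening"].round(4))
                                                                                                                                                         ^^^^^^^^^^^^^^^^^^
AttributeError: 'float' object has no attribute 'round'
```

```bash
sed -i 's/s\["opening"\].round(4)/round(s["opening"],4)/' h.py
python3 -c "
from h import *
rel([.5545,.2165,.12],145.5)"
```

```text
t 2.5 tcp [0.5261 0.1487 0.2049] yaw 145.54 tilt [-7.e-04 -5.e-04 -1.e+00] q [ 0.17  0.08  1.38 -0.    1.68 -0.8 ] f [0.6 0.2 0. ] open 0.0473
linear mm [14.9 72.  84.8] dr [-0. -0.  0.]
```

Request:
servo_tool(dr=[[0, 0, 0], [0, 0, 0], [0, 0, 0], [0, 0, 0], [0, 0, 0], [0, 0, 0]], linear=[[7, 36, 20], [15, 72, 40], [15, 72, 70], [15, 72, 95], [15, 72, 100], [15, 72, 100]], jaw=[0, 0, 0, 0, 0, 0])

```text
t: 3.1
tcp_pos: [0.5537, 0.2141, 0.1041]
tool_rot: [0.299, 0.954, -0.001, -0.001]
ft_force: [-0.1, 0.0, -0.3]
opening: 0.047
finger_force: 0.0
```

Run:
```python
from h import *
rel([.5545,.2165,.054],145.5)
ims=[]
for n in("top","scene"):
    im,d=get_image(n);cv2.imwrite(f"pics/{n}2.png",im)
    c=(275,215) if n=="top" else (286,216);x,y=c
    ims.append(cv2.resize(im[y-40:y+40,x-40:x+40],(400,400),interpolation=cv2.INTER_CUBIC))
cv2.imwrite("pics/g2.png",np.hstack(ims))
```

```text
t 3.1 tcp [0.5537 0.2141 0.1041] yaw 145.17 tilt [-3.1e-03 -9.0e-04 -1.0e+00] q [ 0.27  0.23  1.42 -0.    1.5  -0.69] f [-0.1  0.  -0.3] open 0.047
linear mm [ 0.6  2.5 50. ] dr [-0.1 -0.1 -0.3]
```

View pics/g2.png

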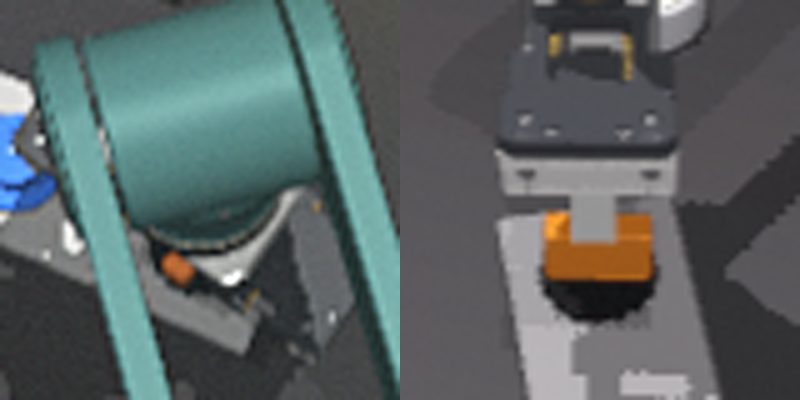

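In the right half (scene view), the near finger is centred on the bar to within about 3 mm. Now I descend and grip.

Request:
servo_tool(dr=[[0, 0, 0], [0, 0, 0], [0, 0, 0], [0, 0, 0], [0, 0, 0], [0, 0, 0]], linear=[[1, 0, 15], [1, 0, 30], [1, 0, 40], [1, 0, 48], [1, 0, 49], [1, 0, 49]], jaw=[0, 0, 0, 0, 0, 0])

```text
t: 3.8
tcp_pos: [0.5537, 0.2149, 0.056]
tool_rot: [0.299, 0.954, -0.0, -0.0]
ft_force: [1.0, 0.2, -0.1]
opening: 0.0469
finger_force: 0.0
```

Request:
servo_tool(dr=[[0, 0, 0], [0, 0, 0], [0, 0, 0], [0, 0, 0], [0, 0, 0], [0, 0, 0]], linear=[[0, 0, 0], [0, 0, 0], [0, 0, 0], [0, 0, 0], [0, 0, 0], [0, 0, 0]], jaw=[-1, -1, -1, -1, -1, -1], grip_force=40)

```text
t: 4.4
tcp_pos: [0.5541, 0.2152, 0.0568]
tool_rot: [0.299, 0.954, 0.0, 0.0]
ft_force: [0.4, 0.5, 0.5]
opening: 0.0153
finger_force: 40.0
```

```bash
python3 -c "
from h import *
rel([.5545,.2165,.054],145.5);s=read_state();print(s['moment'].round(2),s['finger_force'])"
```

```text
t 4.4 tcp [0.5541 0.2152 0.0568] yaw 145.18 tilt [ 8.e-04  4.e-04 -1.e+00] q [ 0.27  0.26  1.47  0.    1.41 -0.69] f [0.4 0.5 0.5] open 0.0153
linear mm [0.4 1.3 2.8] dr [ 0.   0.  -0.3]
[ 0.02 -0.19  0.02] 40.000213980674744
```

Request:
servo_tool(dr=[[0, 0, 0], [0, 0, 0], [0, 0, 0], [0, 0, 0], [0, 0, 0], [0, 0, 0], [0, 0, 0], [0, 0, 0]], linear=[[0, 0, -10], [0, 0, -30], [0, 0, -60], [0, 0, -90], [0, 0, -120], [0, 0, -145], [0, 0, -158], [0, 0, -160]], jaw=[-1, -1, -1, -1, -1, -1, -1, -1])

```text
t: 5.2
tcp_pos: [0.5545, 0.2151, 0.2185]
tool_rot: [0.299, 0.954, 0.001, 0.001]
ft_force: [-0.0, 0.5, -2.4]
opening: 0.016
finger_force: 40.0
```

```bash
python3 -c "
from h import *
rel([.5805,-.1573,.216],168);s=read_state();print(s['moment'].round(2),s['finger_force'])"
```

```text
t 5.2 tcp [0.5545 0.2151 0.2185] yaw 145.17 tilt [ 3.3e-03  8.0e-04 -1.0e+00] q [ 0.27  0.18  1.24 -0.    1.72 -0.69] f [-0.   0.5 -2.4] open 0.016
linear mm [-234.  -290.9    2.3] dr [  0.1   0.2 -22.8]
[ 0.03 -0.13  0.02] 39.999316334724426
```

Request:
servo_tool(dr=[[0, 0, -3], [0, 0, -6], [0, 0, -9], [0, 0, -12], [0, 0, -15], [0, 0, -18], [0, 0, -21], [0, 0, -23]], linear=[[-20, -25, 0], [-48, -60, 0], [-78, -97, 0], [-108, -134, 0], [-138, -171, 0], [-168, -208, 0], [-198, -245, 0], [-220, -275, 0]], jaw=[-1, -1, -1, -1, -1, -1, -1, -1])

```text
t: 6.0
tcp_pos: [0.5763, -0.139, 0.2138]
tool_rot: [0.103, 0.995, 0.0, -0.002]
ft_force: [-0.4, 0.0, -2.7]
opening: 0.0154
finger_force: 40.0
```

```bash
python3 -c "
from h import *
rel([.581,-.157,.197],168)"
```

```text
t 6.0 tcp [ 0.5763 -0.139   0.2138] yaw 168.18 tilt [-4.1e-03  6.0e-04 -1.0e+00] q [-0.33  0.18  1.24 -0.    1.72 -1.7 ] f [-0.4  0.  -2.7] open 0.0154
linear mm [ -8.4 -16.7  16.8] dr [-0.  -0.2  0.2]
```

Request:
servo_tool(dr=[[0, 0, 0], [0, 0, 0], [0, 0, 0], [0, 0, 0]], linear=[[-4, -10, 5], [-8, -17, 10], [-8, -17, 16], [-8, -17, 16]], jaw=[-1, -1, -1, -1])

```text
t: 6.4
tcp_pos: [0.581, -0.153, 0.1982]
tool_rot: [0.102, 0.995, 0.001, -0.002]
ft_force: [0.3, 0.9, -3.0]
opening: 0.0158
finger_force: 40.0
```

Run:
```python
from h import *
rel([.581,-.157,.197],168)
ims=[]
for n in("top","scene"):
    im,d=get_image(n);cv2.imwrite(f"pics/{n}3.png",im);np.save(f"pics/{n}3.npy",d)
    c=(421,209) if n=="top" else (197,110);x,y=c
    ims.append(cv2.resize(im[y-40:y+40,x-40:x+40],(400,400),interpolation=cv2.INTER_CUBIC))
cv2.imwrite("pics/g3.png",np.hstack(ims))
```

```text
t 6.4 tcp [ 0.581  -0.153   0.1982] yaw 168.26 tilt [-0.0037  0.002  -1.    ] q [-0.35  0.21  1.25  0.    1.69 -1.72] f [ 0.3  0.9 -3. ] open 0.0158
linear mm [-0.8 -4.   1.2] dr [ 0.1 -0.2  0.3]
```

View pics/g3.png

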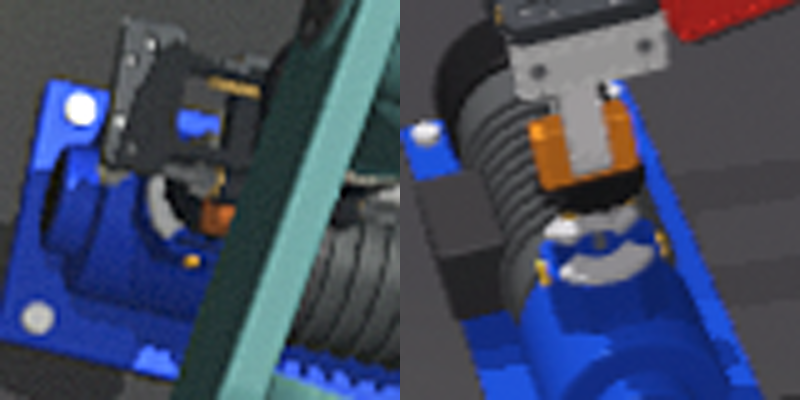

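Scene half of the picture: the cap hangs just over the neck, with the bar spanning about x 530–640 in the crop and the lip just below it. I now measure the bar's faces and the disc relative to the lip, using the same camera.

Run:
```python
from h import *
from scipy.optimize import least_squares
n="scene";im0=cv2.imread("pics/scene0.png");d0=np.load("pics/scene0.npy")
P0,uv0=cloud(n,white(im0,(197,120)),d0);T=P0[(P0[:,2]>.136)&(P0[:,2]<.152)];print("lip cloud z",np.percentile(T[:,2],[10,50,90]).round(4),"n",len(T))
Q=ray(n,uv0,.145)[:,:2];hull=cv2.convexHull((Q*1000).astype(np.float32))[:,0]
f=least_squares(lambda p:np.hypot(hull[:,0]-p[0],hull[:,1]-p[1])-29,[582,-155],loss="soft_l1");print("lip circ ray",f.x,"rms",np.sqrt(f.fun@f.fun/len(hull)))
im=cv2.imread("pics/scene3.png");d=np.load("pics/scene3.npy");s=read_state()
k=np.zeros(d.shape,bool);k[85:120,170:225]=1
P,uv=cloud(n,orange(im)&k,d)
c=np.array([.583,-.154]);a=np.radians(-12);E=np.array([[np.cos(a),np.sin(a)],[-np.sin(a),np.cos(a)]])
L=(P[:,:2]-c)@E.T*1000;z=P[:,2]*1000
print("orange n",len(P),"z",np.percentile(z,[2,50,98]).round(1),"TCP in lip frame",(E@(s["tcp_pos"][:2]-c)*1000).round(1))
fr=z<218
print("front y'",np.percentile(L[fr,1],[5,25,50,75,95]).round(1),"x'",np.percentile(L[:,0],[0,1,5,50,95,99,100]).round(1))
l=np.polyfit(L[fr,0],L[fr,1],1);print("front face yaw rel",np.degrees(np.arctan(l[0])))
zt=s["tcp_pos"][2]-.0165
# extents by rays on the front-face plane: use depth only through x
P,uv=cloud(n,k,d);L=(P[:,:2]-c)@E.T*1000
m=(im[uv[:,1],uv[:,0]].max(1)<60)&(abs(P[:,2]-zt-.007)<.008)&(np.hypot(*L.T)<34)
D=L[m];print("disc",len(D),"x'",np.percentile(D[:,0],[0,2,50,98,100]).round(1),"y'max",np.percentile(D[:,1],[90,98,100]).round(1),"z",np.percentile(P[m,2],[2,98]).round(4))
```

```text
lip cloud z [0.1415 0.1431 0.1449] n 145
lip circ ray [ 582.83247772 -154.76819636] rms 1.0309404360836296
orange n 154 z [191.1 211.9 225.4] TCP in lip frame [-1.5  0.7]
front y' [ 4.7  7.7  8.8 10.1 11.6] x' [-46.6 -25.  -23.7  10.2  21.9  23.1  23.2]
front face yaw rel 5.819044082291224
disc 114 x' [-29.2 -26.   -1.7  23.3  25.4] y'max [27.4 29.3 31.2] z [0.1852 0.1929]
```

Request:
servo_tool(dr=[[0, 0, 0], [0, 0, 0]], linear=[[0, 0, 2], [0, 0, 4]], jaw=[-1, -1])

```text
t: 6.7
tcp_pos: [0.582, -0.1539, 0.197]
tool_rot: [0.102, 0.995, -0.0, 0.001]
ft_force: [0.6, -0.7, -3.0]
opening: 0.0154
finger_force: 40.0
```

```bash
python3 -c "
from h import *
rel([.581,-.1567,.180],168)"
```

```text
t 6.7 tcp [ 0.582  -0.1539  0.197 ] yaw 168.25 tilt [ 1.e-03 -4.e-04 -1.e+00] q [-0.35  0.2   1.26 -0.    1.68 -1.72] f [ 0.6 -0.7 -3. ] open 0.0154
linear mm [ 0.4 -3.  17. ] dr [-0.   0.1  0.3]
```

Request:
servo_tool(dr=[[0, 0, 0], [0, 0, 0], [0, 0, 0], [0, 0, 0], [0, 0, 0]], linear=[[0, -3, 3], [0, -3, 7], [0, -3, 11], [0, -3, 13], [0, -3, 13]], jaw=[-1, -1, -1, -1, -1])

```text
t: 7.2
tcp_pos: [0.5808, -0.1576, 0.1828]
tool_rot: [0.103, 0.995, 0.0, -0.001]
ft_force: [0.0, 0.9, -1.5]
opening: 0.0159
finger_force: 40.0
```

```bash
python3 -c "
from h import *
rel([.581,-.1567,.1615],168);print(read_state()['moment'].round(2))"
```

```text
t 7.2 tcp [ 0.5808 -0.1576  0.1828] yaw 168.17 tilt [-1.1e-03  4.0e-04 -1.0e+00] q [-0.36  0.21  1.28 -0.    1.66 -1.72] f [ 0.   0.9 -1.5] open 0.0159
linear mm [-0.   0.9 21.3] dr [ 0.  -0.1  0.2]
[ 0.04 -0.13  0.02]
```

Descending in small steps and watching the force.

Request:
servo_tool(dr=[[0, 0, 0], [0, 0, 0], [0, 0, 0]], linear=[[0, 0, 2], [0, 0, 4], [0, 0, 5]], jaw=[-1, -1, -1])

```text
t: 7.5
tcp_pos: [0.5811, -0.1576, 0.1783]
tool_rot: [0.103, 0.995, -0.0, -0.0]
ft_force: [0.2, -0.0, -1.8]
opening: 0.0159
finger_force: 40.0
```

Request:
servo_tool(dr=[[0, 0, 0], [0, 0, 0], [0, 0, 0]], linear=[[0, 0, 1], [0, 0, 2], [0, 0, 2]], jaw=[-1, -1, -1])

```text
t: 7.8
tcp_pos: [0.581, -0.1576, 0.1763]
tool_rot: [0.103, 0.995, -0.0, -0.0]
ft_force: [0.1, -0.2, -1.7]
opening: 0.0152
finger_force: 40.0
```

Request:
servo_tool(dr=[[0, 0, 0], [0, 0, 0], [0, 0, 0], [0, 0, 0]], linear=[[0, 0, 1], [0, 0, 2], [0, 0, 3], [0, 0, 3]], jaw=[-1, -1, -1, -1])

```text
t: 8.2
tcp_pos: [0.581, -0.1576, 0.1732]
tool_rot: [0.103, 0.995, 0.0, -0.0]
ft_force: [-0.1, -0.6, -2.6]
opening: 0.0157
finger_force: 40.0
```

Request:
servo_tool(dr=[[0, 0, 0], [0, 0, 0], [0, 0, 0], [0, 0, 0]], linear=[[0, 0, 1], [0, 0, 2], [0, 0, 3], [0, 0, 3]], jaw=[-1, -1, -1, -1])

```text
t: 8.6
tcp_pos: [0.581, -0.1576, 0.1702]
tool_rot: [0.103, 0.995, 0.0, -0.0]
ft_force: [-0.2, 0.4, -2.6]
opening: 0.0157
finger_force: 40.0
```

Request:
servo_tool(dr=[[0, 0, 0], [0, 0, 0], [0, 0, 0], [0, 0, 0], [0, 0, 0]], linear=[[0, 0, 2], [0, 0, 4], [0, 0, 6], [0, 0, 7], [0, 0, 7]], jaw=[-1, -1, -1, -1, -1])

```text
t: 9.1
tcp_pos: [0.581, -0.1576, 0.1631]
tool_rot: [0.103, 0.995, 0.0, -0.0]
ft_force: [-0.3, 0.2, -2.6]
opening: 0.0155
finger_force: 40.0
```

Request:
servo_tool(dr=[[0, 0, 0], [0, 0, 0], [0, 0, 0]], linear=[[0, 0, 0.5], [0, 0, 1], [0, 0, 1]], jaw=[-1, -1, -1])

```text
t: 9.4
tcp_pos: [0.5811, -0.1576, 0.1625]
tool_rot: [0.103, 0.995, -0.0, 0.0]
ft_force: [0.9, 0.8, -2.5]
opening: 0.0158
finger_force: 40.0
```

Request:
servo_tool(dr=[[0, 0, 0], [0, 0, 0], [0, 0, 0]], linear=[[0, 0, 0.5], [0, 0, 1], [0, 0, 1]], jaw=[-1, -1, -1])

```text
t: 9.7
tcp_pos: [0.5812, -0.1577, 0.1619]
tool_rot: [0.103, 0.995, -0.0, 0.0]
ft_force: [-1.0, 0.6, -1.0]
opening: 0.0157
finger_force: 40.0
```

Request:
servo_tool(dr=[[0, 0, 0], [0, 0, 0], [0, 0, 0]], linear=[[0, 0, 0.3], [0, 0, 0.5], [0, 0, 0.5]], jaw=[-1, -1, -1])

```text
t: 10.0
tcp_pos: [0.5812, -0.1577, 0.1618]
tool_rot: [0.103, 0.995, -0.0, 0.0]
ft_force: [-2.2, 1.2, 2.6]
opening: 0.0157
finger_force: 40.0
```

```bash
python3 -c "
from h import *
rel([.581,-.1567,.1615],168);print(read_state()['moment'].round(2))"
```

```text
t 10.0 tcp [ 0.5812 -0.1577  0.1618] yaw 168.18 tilt [ 8.e-04 -4.e-04 -1.e+00] q [-0.36  0.21  1.31 -0.    1.61 -1.72] f [-2.2  1.2  2.6] open 0.0157
linear mm [0.4 0.9 0.3] dr [-0.   0.1  0.2]
[ 0.08  0.19 -0.01]
```

Request:
servo_tool(dr=[[0, 0, 4], [0, 0, 8], [0, 0, 12], [0, 0, 16], [0, 0, 20], [0, 0, 20]], linear=[[0, 0, 0], [0, 0, 0], [0, 0, 0], [0, 0, 0], [0, 0, 0], [0, 0, 0]], jaw=[-1, -1, -1, -1, -1, -1])

```text
t: 10.6
tcp_pos: [0.5817, -0.1579, 0.1618]
tool_rot: [0.274, 0.962, -0.0, 0.001]
ft_force: [0.2, -0.9, 2.6]
opening: 0.0159
finger_force: 40.0
```

```bash
python3 -c "
from h import *
rel([.581,-.1567,.1615],148);s=read_state();print(s['moment'].round(3),s['effort'].round(3))"
```

```text
t 10.6 tcp [ 0.5817 -0.1579  0.1618] yaw 148.18 tilt [ 2.e-03 -9.e-04 -1.e+00] q [-0.36  0.21  1.31 -0.    1.61 -1.37] f [ 0.2 -0.9  2.6] open 0.0159
linear mm [1.3 0.6 0.3] dr [0.  0.1 0.2]
[ 0.038 -0.104 -0.04 ] [ 8.8000e-02 -3.7601e+01 -2.8692e+01  2.3000e-02  4.9000e-02  2.6100e-01]
```

Request:
servo_tool(dr=[[0, 0, 4], [0, 0, 8], [0, 0, 12], [0, 0, 16], [0, 0, 16]], linear=[[0, 0, 0], [0, 0, 0], [0, 0, 0], [0, 0, 0], [0, 0, 0]], jaw=[-1, -1, -1, -1, -1])

```text
t: 11.1
tcp_pos: [0.5816, -0.1579, 0.1618]
tool_rot: [0.405, 0.914, -0.0, 0.001]
ft_force: [-0.8, -0.2, 3.9]
opening: 0.016
finger_force: 40.0
```

```bash
cat > st.py <<'E'
from h import *
rel(0);s=read_state();print("mz",s['moment'].round(3),"eff6",s['effort'][5].round(3),"fing",s['finger_force'],"q6",s["q"][5].round(4),np.abs(s["joint_velocities"]).max().round(3))
E
python3 st.py
```

```text
t 11.1 tcp [ 0.5816 -0.1579  0.1618] yaw 132.25 tilt [ 1.8e-03 -9.0e-04 -1.0e+00] q [-0.36  0.21  1.31 -0.    1.61 -1.1 ] f [-0.8 -0.2  3.9] open 0.016
mz [-0.023 -0.103 -0.062] eff6 0.248 fing 40.002890825271606 q6 -1.0965 0.042
```

Request:
servo_tool(dr=[[0, 0, 0], [0, 0, 2], [0, 0, 4], [0, 0, 4]], linear=[[0, 0, 0], [0, 0, 0], [0, 0, 0], [0, 0, 0]], jaw=[-1, -1, -1, -1], grip_force=60)

```text
t: 11.5
tcp_pos: [0.5816, -0.1578, 0.1618]
tool_rot: [0.436, 0.9, 0.0, 0.001]
ft_force: [0.5, -0.3, 4.2]
opening: 0.0156
finger_force: 60.0
```

```bash
python3 st.py
```

```text
t 11.5 tcp [ 0.5816 -0.1578  0.1618] yaw 128.27 tilt [ 1.7e-03 -7.0e-04 -1.0e+00] q [-0.36  0.21  1.31 -0.    1.61 -1.03] f [ 0.5 -0.3  4.2] open 0.0156
mz [-0.071 -0.127  0.012] eff6 0.152 fing 60.00205993652344 q6 -1.0269 0.017
```

Request:
servo_tool(dr=[[0, 0, 2], [0, 0, 4], [0, 0, 4]], linear=[[0, 0, 0], [0, 0, 0], [0, 0, 0]], jaw=[-1, -1, -1])

```text
t: 11.8
tcp_pos: [0.5815, -0.1578, 0.1618]
tool_rot: [0.467, 0.884, 0.0, 0.001]
ft_force: [0.1, -0.3, 4.5]
opening: 0.0158
finger_force: 60.0
```

```bash
python3 st.py
```

```text
t 11.8 tcp [ 0.5815 -0.1578  0.1618] yaw 124.27 tilt [ 1.5e-03 -7.0e-04 -1.0e+00] q [-0.36  0.21  1.31 -0.    1.61 -0.96] f [ 0.1 -0.3  4.5] open 0.0158
mz [-0.057 -0.073  0.024] eff6 0.146 fing 60.00236749649048 q6 -0.9572 0.02
```

Request:
servo_tool(dr=[[0, 0, 2], [0, 0, 4], [0, 0, 4]], linear=[[0, 0, 0], [0, 0, 0], [0, 0, 0]], jaw=[-1, -1, -1])

```text
t: 12.1
tcp_pos: [0.5815, -0.1578, 0.1618]
tool_rot: [0.498, 0.867, 0.0, 0.001]
ft_force: [-0.6, -0.4, 5.0]
opening: 0.0154
finger_force: 60.0
```

```bash
python3 st.py
```

```text
t 12.1 tcp [ 0.5815 -0.1578  0.1618] yaw 120.28 tilt [ 1.4e-03 -7.0e-04 -1.0e+00] q [-0.36  0.21  1.31 -0.    1.61 -0.89] f [-0.6 -0.4  5. ] open 0.0154
mz [-0.025 -0.088 -0.008] eff6 0.147 fing 60.00259816646576 q6 -0.8874 0.017
```

Request:
servo_tool(dr=[[0, 0, 2], [0, 0, 4], [0, 0, 4]], linear=[[0, 0, -0.1], [0, 0, -0.2], [0, 0, -0.2]], jaw=[-1, -1, -1])

```text
t: 12.4
tcp_pos: [0.5814, -0.1578, 0.1618]
tool_rot: [0.528, 0.849, 0.0, 0.001]
ft_force: [0.0, 0.3, 5.0]
opening: 0.0156
finger_force: 60.0
```

```bash
python3 st.py
```

```text
t 12.4 tcp [ 0.5814 -0.1578  0.1618] yaw 116.28 tilt [ 1.1e-03 -6.0e-04 -1.0e+00] q [-0.36  0.21  1.31 -0.    1.61 -0.82] f [0.  0.3 5. ] open 0.0156
mz [-0.061 -0.136  0.003] eff6 0.145 fing 60.00252306461334 q6 -0.8178 0.016
```

Request:
servo_tool(dr=[[0, 0, 2], [0, 0, 4], [0, 0, 4]], linear=[[0, 0, 0], [0, 0, 0], [0, 0, 0]], jaw=[-1, -1, -1])

```text
t: 12.7
tcp_pos: [0.5814, -0.1578, 0.1618]
tool_rot: [0.557, 0.83, 0.0, 0.001]
ft_force: [-0.4, -0.2, 5.6]
opening: 0.0156
finger_force: 60.0
```

```bash
python3 st.py
```

```text
t 12.7 tcp [ 0.5814 -0.1578  0.1618] yaw 112.28 tilt [ 1.e-03 -5.e-04 -1.e+00] q [-0.36  0.21  1.31 -0.    1.61 -0.75] f [-0.4 -0.2  5.6] open 0.0156
mz [-0.029  0.013 -0.01 ] eff6 0.146 fing 60.00251233577728 q6 -0.7479 0.018
```

Request:
servo_tool(dr=[[0, 0, 2], [0, 0, 4], [0, 0, 4]], linear=[[0, 0, 0], [0, 0, 0], [0, 0, 0]], jaw=[-1, -1, -1])

```text
t: 13.0
tcp_pos: [0.5813, -0.1577, 0.1618]
tool_rot: [0.586, 0.81, 0.0, 0.001]
ft_force: [-0.8, 0.3, 5.5]
opening: 0.0155
finger_force: 60.0
```

```bash
python3 st.py
```

```text
t 13.0 tcp [ 0.5813 -0.1577  0.1618] yaw 108.28 tilt [ 9.e-04 -5.e-04 -1.e+00] q [-0.36  0.21  1.31 -0.    1.61 -0.68] f [-0.8  0.3  5.5] open 0.0155
mz [-0.054 -0.058  0.084] eff6 0.146 fing 60.002535581588745 q6 -0.6781 0.017
```

Request:
servo_tool(dr=[[0, 0, 2], [0, 0, 4], [0, 0, 4]], linear=[[0, 0, -0.2], [0, 0, -0.3], [0, 0, -0.3]], jaw=[-1, -1, -1])

```text
t: 13.3
tcp_pos: [0.5813, -0.1577, 0.1618]
tool_rot: [0.614, 0.79, 0.0, 0.0]
ft_force: [-0.6, -0.7, 4.8]
opening: 0.0155
finger_force: 60.0
```

```bash
python3 st.py
```

```text
t 13.3 tcp [ 0.5813 -0.1577  0.1618] yaw 104.29 tilt [ 6.e-04 -4.e-04 -1.e+00] q [-0.36  0.21  1.31 -0.    1.61 -0.61] f [-0.6 -0.7  4.8] open 0.0155
mz [-0.017 -0.068  0.031] eff6 0.158 fing 60.00239968299866 q6 -0.6083 0.016
```

Request:
servo_tool(dr=[[0, 0, 2], [0, 0, 4], [0, 0, 4]], linear=[[0, 0, 0], [0, 0, 0], [0, 0, 0]], jaw=[-1, -1, -1])

```text
t: 13.6
tcp_pos: [0.5812, -0.1577, 0.1618]
tool_rot: [0.641, 0.768, 0.0, 0.0]
ft_force: [-0.6, -0.6, 4.5]
opening: 0.0156
finger_force: 60.0
```

```bash
python3 st.py
```

```text
t 13.6 tcp [ 0.5812 -0.1577  0.1618] yaw 100.29 tilt [ 5.e-04 -3.e-04 -1.e+00] q [-0.36  0.21  1.31 -0.    1.61 -0.54] f [-0.6 -0.6  4.5] open 0.0156
mz [-0.015 -0.061  0.024] eff6 0.144 fing 60.002521276474 q6 -0.5385 0.016
```

Request:
servo_tool(dr=[[0, 0, 2], [0, 0, 4], [0, 0, 4]], linear=[[0, 0, 0], [0, 0, 0], [0, 0, 0]], jaw=[-1, -1, -1])

```text
t: 13.9
tcp_pos: [0.5812, -0.1577, 0.1618]
tool_rot: [0.667, 0.745, 0.0, 0.0]
ft_force: [0.6, 0.5, 4.5]
opening: 0.0159
finger_force: 60.0
```

```bash
python3 st.py
```

```text
t 13.9 tcp [ 0.5812 -0.1577  0.1618] yaw 96.28 tilt [ 4.e-04 -3.e-04 -1.e+00] q [-0.36  0.21  1.31 -0.    1.61 -0.47] f [0.6 0.5 4.5] open 0.0159
mz [-0.103 -0.026  0.063] eff6 0.143 fing 60.00244081020355 q6 -0.4687 0.017
```

Request:
servo_tool(dr=[[0, 0, 2], [0, 0, 4], [0, 0, 4]], linear=[[0, 0, 0], [0, 0, 0], [0, 0, 0]], jaw=[-1, -1, -1])

```text
t: 14.2
tcp_pos: [0.5812, -0.1577, 0.1618]
tool_rot: [0.693, 0.721, 0.0, 0.0]
ft_force: [-0.5, 0.1, 4.4]
opening: 0.0156
finger_force: 60.0
```

```bash
python3 st.py
```

```text
t 14.2 tcp [ 0.5812 -0.1577  0.1618] yaw 92.29 tilt [ 4.e-04 -3.e-04 -1.e+00] q [-0.36  0.21  1.31 -0.    1.61 -0.4 ] f [-0.5  0.1  4.4] open 0.0156
mz [-0.053 -0.091  0.107] eff6 0.224 fing 60.00654101371765 q6 -0.399 0.016
```

Request:
servo_tool(dr=[[0, 0, 1], [0, 0, 2], [0, 0, 2]], linear=[[0, 0, 0], [0, 0, 0], [0, 0, 0]], jaw=[-1, -1, -1])

```text
t: 14.5
tcp_pos: [0.5812, -0.1577, 0.1618]
tool_rot: [0.705, 0.709, 0.0, 0.0]
ft_force: [0.5, 0.3, 5.4]
opening: 0.0157
finger_force: 60.0
```

```bash
python3 st.py
```

```text
t 14.5 tcp [ 0.5812 -0.1577  0.1618] yaw 90.34 tilt [ 5.e-04 -3.e-04 -1.e+00] q [-0.36  0.21  1.31 -0.    1.61 -0.36] f [0.5 0.3 5.4] open 0.0157
mz [-0.071 -0.029  0.202] eff6 0.288 fing 60.0245600938797 q6 -0.3648 0.007
```

Request:
servo_tool(dr=[[0, 0, 1], [0, 0, 2], [0, 0, 2]], linear=[[0, 0, 0], [0, 0, 0], [0, 0, 0]], jaw=[-1, -1, -1])

```text
t: 14.8
tcp_pos: [0.5813, -0.1576, 0.1618]
tool_rot: [0.717, 0.697, 0.0, 0.0]
ft_force: [-0.8, -0.6, 5.3]
opening: 0.0156
finger_force: 60.1
```

```bash
python3 st.py
```

```text
t 14.8 tcp [ 0.5813 -0.1576  0.1618] yaw 88.36 tilt [ 6.e-04 -4.e-04 -1.e+00] q [-0.36  0.21  1.31 -0.    1.61 -0.33] f [-0.8 -0.6  5.3] open 0.0156
mz [-0.069 -0.043  0.294] eff6 0.4 fing 60.054001808166504 q6 -0.3302 0.009
```

Request:
servo_tool(dr=[[0, 0, 1], [0, 0, 2], [0, 0, 2]], linear=[[0, 0, 0], [0, 0, 0], [0, 0, 0]], jaw=[-1, -1, -1])

```text
t: 15.1
tcp_pos: [0.5813, -0.1577, 0.1618]
tool_rot: [0.729, 0.684, 0.0, 0.0]
ft_force: [0.0, 0.1, 5.7]
opening: 0.0158
finger_force: 60.1
```

```bash
python3 st.py
```

```text
t 15.1 tcp [ 0.5813 -0.1577  0.1618] yaw 86.37 tilt [ 6.e-04 -5.e-04 -1.e+00] q [-0.36  0.21  1.31 -0.    1.61 -0.3 ] f [0.  0.1 5.7] open 0.0158
mz [-0.101 -0.032  0.404] eff6 0.466 fing 60.07549166679382 q6 -0.2955 0.005
```

Request:
servo_tool(dr=[[0, 0, 1], [0, 0, 2], [0, 0, 2]], linear=[[0, 0, 0], [0, 0, 0], [0, 0, 0]], jaw=[-1, -1, -1])

```text
t: 15.4
tcp_pos: [0.5812, -0.1576, 0.1618]
tool_rot: [0.741, 0.671, 0.0, 0.0]
ft_force: [0.7, -0.5, 5.3]
opening: 0.0155
finger_force: 60.0
```

```bash
python3 st.py
```

```text
t 15.4 tcp [ 0.5812 -0.1576  0.1618] yaw 84.33 tilt [ 4.e-04 -3.e-04 -1.e+00] q [-0.36  0.21  1.31 -0.    1.61 -0.26] f [ 0.7 -0.5  5.3] open 0.0155
mz [-0.085  0.023  0.114] eff6 0.148 fing 60.00623881816864 q6 -0.2598 0.004
```

Request:
servo_tool(dr=[[0, 0, 1], [0, 0, 2], [0, 0, 2]], linear=[[0, 0, 0], [0, 0, 0], [0, 0, 0]], jaw=[-1, -1, -1])

```text
t: 15.7
tcp_pos: [0.5813, -0.1577, 0.1618]
tool_rot: [0.753, 0.658, 0.0, 0.0]
ft_force: [0.1, 0.7, 4.7]
opening: 0.0156
finger_force: 60.0
```

```bash
python3 st.py
```

```text
t 15.7 tcp [ 0.5813 -0.1577  0.1618] yaw 82.28 tilt [ 6.e-04 -2.e-04 -1.e+00] q [-0.36  0.21  1.31 -0.    1.61 -0.22] f [0.1 0.7 4.7] open 0.0156
mz [-0.044 -0.131 -0.015] eff6 -0.004 fing 60.004547238349915 q6 -0.2243 0.01
```

Request:
servo_tool(dr=[[0, 0, 1], [0, 0, 2], [0, 0, 2]], linear=[[0, 0, 0], [0, 0, 0], [0, 0, 0]], jaw=[-1, -1, -1])

```text
t: 16.0
tcp_pos: [0.5813, -0.1576, 0.1618]
tool_rot: [0.764, 0.645, 0.0, 0.0]
ft_force: [-0.9, 0.0, 4.4]
opening: 0.0158
finger_force: 60.0
```

```bash
python3 st.py
```

```text
t 16.0 tcp [ 0.5813 -0.1576  0.1618] yaw 80.31 tilt [ 6.e-04 -2.e-04 -1.e+00] q [-0.36  0.21  1.31  0.    1.61 -0.19] f [-0.9  0.   4.4] open 0.0158
mz [-0.1   -0.048  0.063] eff6 0.126 fing 60.003928542137146 q6 -0.1898 0.008
```

The torque peaked at about 0.40 Nm and then fell through zero, so the ratchet has snapped once. I add 2° for margin, which is still short of the stop reloading, then release and lift.

Request:
servo_tool(dr=[[0, 0, 1], [0, 0, 2], [0, 0, 2]], linear=[[0, 0, 0], [0, 0, 0], [0, 0, 0]], jaw=[-1, -1, -1])

```text
t: 16.3
tcp_pos: [0.5813, -0.1576, 0.1618]
tool_rot: [0.775, 0.631, 0.0, 0.0]
ft_force: [-0.7, 0.0, 5.6]
opening: 0.0154
finger_force: 60.0
```

```bash
python3 st.py
```

```text
t 16.3 tcp [ 0.5813 -0.1576  0.1618] yaw 78.31 tilt [ 6.e-04 -2.e-04 -1.e+00] q [-0.36  0.21  1.31 -0.    1.61 -0.15] f [-0.7  0.   5.6] open 0.0154
mz [-0.036 -0.089  0.03 ] eff6 0.107 fing 60.00313639640808 q6 -0.1548 0.009
```

Request:
servo_tool(dr=[[0, 0, 0], [0, 0, 0], [0, 0, 0]], linear=[[0, 0, -0.4], [0, 0, -0.4], [0, 0, -0.4]], jaw=[-1, -1, -1], grip_force=10)

```text
t: 16.6
tcp_pos: [0.5812, -0.1576, 0.1618]
tool_rot: [0.776, 0.631, 0.0, 0.0]
ft_force: [-0.2, -0.1, 2.3]
opening: 0.0159
finger_force: 10.0
```

Request:
servo_tool(dr=[[0, 0, 0], [0, 0, 0], [0, 0, 0], [0, 0, 0], [0, 0, 0]], linear=[[0, 0, 0], [0, 0, 0], [0, 0, 0], [0, 0, 0], [0, 0, 0]], jaw=[-0.3, 0, 0, 0, 0])

```text
t: 17.1
tcp_pos: [0.581, -0.1576, 0.1615]
tool_rot: [0.776, 0.631, -0.0, -0.0]
ft_force: [0.7, 0.7, 0.0]
opening: 0.0468
finger_force: 0.0
```

```bash
python3 st.py
```

```text
t 17.1 tcp [ 0.581  -0.1576  0.1615] yaw 78.18 tilt [-6.e-04  2.e-04 -1.e+00] q [-0.36  0.22  1.31 -0.    1.61 -0.15] f [0.7 0.7 0. ] open 0.0468
mz [-0.002 -0.033  0.012] eff6 -0.001 fing 0.0 q6 -0.1527 0.004
```

Request:
servo_tool(dr=[[0, 0, 0], [0, 0, 0], [0, 0, 0], [0, 0, 0], [0, 0, 0], [0, 0, 0], [0, 0, 0], [0, 0, 0]], linear=[[0, 0, -10], [0, 0, -30], [0, 0, -60], [0, 0, -80], [0, -40, -90], [0, -80, -90], [0, -120, -90], [0, -160, -90]], jaw=[0, 0, 0, 0, 0, 0, 0, 0])

```text
t: 17.9
tcp_pos: [0.4232, -0.1245, 0.2529]
tool_rot: [0.776, 0.631, 0.0, 0.001]
ft_force: [0.4, 0.1, 0.2]
opening: 0.0471
finger_force: 0.0
```

Request:
servo_tool(dr=[[0, 0, 0], [0, 0, 0], [0, 0, 0]], linear=[[0, -20, 0], [0, -40, 0], [0, -40, 0]], jaw=[0, 0, 0])

```text
t: 18.2
tcp_pos: [0.3842, -0.1163, 0.2536]
tool_rot: [0.776, 0.63, 0.001, 0.002]
ft_force: [0.1, 0.6, -0.3]
opening: 0.0471
finger_force: 0.0
```

Run:
```python
from h import *
ims=[]
for n in("top","scene"):
    im,d=get_image(n);cv2.imwrite(f"pics/{n}4.png",im)
    c=(421,209) if n=="top" else (197,120);x,y=c
    ims.append(cv2.resize(im[y-40:y+40,x-40:x+40],(400,400),interpolation=cv2.INTER_CUBIC))
    k=np.zeros(d.shape,bool);k[y-30:y+30,x-30:x+30]=1
    P,uv=cloud(n,orange(im)&k,d);s=P[:,2]>.183
    Q=ray(n,uv[s],.189)[:,:2];print(n,len(P),"topz",np.percentile(P[:,2],[5,50,95]).round(4),pca(Q))
cv2.imwrite("pics/g4.png",np.hstack(ims))
```

```text
top 124 topz [0.154  0.1862 0.192 ] (array([ 0.57878559, -0.15796969]), array([170.07291043,  80.07291043]), array([0.00466039, 0.01426542]))
scene 161 topz [0.1306 0.1834 0.1881] (array([ 0.58413882, -0.15049957]), array([167.34434651,  77.34434651]), array([0.00467523, 0.01517369]))
```

View pics/g4.png

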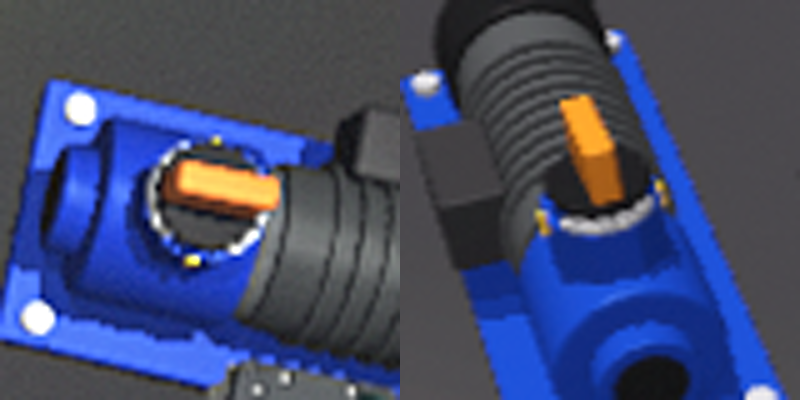

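The pictures show the cap seated flat in the neck with its top at about 0.189 m. The bar is turned to about 79° yaw, at crop (228,183) in the top half and (592,150) in the scene half, and the gripper is clear. Handing in.

```bash
python3 -c "
from cell import *
print(finish_job())"
```

```text
the job is handed in; nothing more can be done
None
```

The job is handed in: the cap sits fully down in the pump's filler neck, turned clockwise through one ratchet click (torque peaked near 0.40 Nm, then fell to zero), and was let go at about 18 s with the gripper clear and nothing else handled; I got no verdict back.

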